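# Wedge the rocking microscope level

## Robot

A 6-joint arm with a two-finger parallel gripper is mounted at the origin on the work surface. World frame = base frame: x ahead of the robot, y to its left, z up, the work surface at z = 0. Lengths are in m, angles in rad, forces in N, time in s.
With the tool pointing down it reaches from about 0.35 to 0.775 m from the base axis. Payload 5.5 kg.
Tool frame: the origin (TCP) lies on the centre line of the jaws, within the pads' length; the fingertips stand 8 mm ahead of it and the grasp point (between the pads) lies 11 mm behind it; z points along the fingers, y is the direction in which the jaws open and shut (so a half turn about z gives the same grasp; the last joint's range is limited). The gripper opens to 85 mm and grips with 20 to 120 N. Pads are 22 mm wide; open, the fingers measure 114 mm over their backs; the gripper's body (76 mm by 85 mm) begins 54 mm behind the grasp point. The pads swing forward as they close: fully open they stand 13 mm farther back than shut.
Start: joints at [1.082, 0.313, 0.046, 1.304, 0, 1.431], TCP at [0.197, 0.54, 0.239] pointing down, gripper open.
Joint ranges: [-2.76, 2.76], [-0.86, 1.69], [-1.03, 1.26], [-2.2, 2.34], [-1.47, 1.5], [-3.14, 3.14]. Speed limits (rad/s): [2.57, 2.57, 3.14, 3.14, 3.14, 3.14].

## Interface

Orientations are given as a unit quaternion [w, x, y, z].
In Python, from workcell import env gives the robot as it stands. The module is installed in compiled form; this text tells all that it offers.
- The arm moves only by the tool play_rows, never from a script. Its argument "steps" is a list of rows, each an object with "claw": the closure in counts, from 0 (fully open) to 255 (shut); "dp": the shift along the tool's x, y, z in m, a list of three; "angular": the turn, a rotation vector about the tool's x, y, z in degrees, a list of three. In form: [{"claw": claw, "dp": [dx, dy, dz], "angular": [wx, wy, wz]}, ...]. A call has exactly 8 rows; each row shifts and turns the commanded pose from where the row before left it, along the tool's axes as they then stand; what a row does not reach is not made up. A row lasts 1/12 s, in which the tool goes at most 41.7 mm and 7.16 degrees, less where a joint would pass 70% of its speed; a pose out of reach is approached as far as the arm can. A call is refused whole if a number of a shift passes 0.0417 or a number of a turn 7.16, either way. A call with a gripper value outside its range is refused whole. The fingers move at their own pace and stop on an object; "force" is the grip in N (left out, the last holds). Time passes only in rows, so rows that do not move let the fingers close, or fill a call up. It gives the time, the measured TCP pose, the force and the opening at its end, in the units of the state.
- env.get_state(): the state, without advancing time (a new reading comes with each control period).
- env.read_camera(name): name is "scene" or "top" or "wrist"; returns (picture, depth): 480x640x3 uint8, red, green, blue; 480x640 float32, m along the optical axis (not along the pixel's ray), 0 where there is no reading.
- env.calibration(name): a dict with "fx", "fy", "cx", "cy" (pixels), "world_from_camera" (4x4, takes a point from camera to world coordinates); the wrist camera has in their place "hand_eye" (4x4, takes a point from camera to tool coordinates, whose origin is the TCP and whose axes are the flange's). Camera axes: x right, y down, z forward; pixel columns grow to the right and rows downward; lengths in m; the calibration is good to about 2 mm. The wrist camera is an equidistant fisheye: a pixel r from the principal point sees the ray r / f radians off the axis. A picture is of the moment at which its call begins: read the wrist's pose just before it. calibration takes no time and is no camera call.
- env.hand_in(): hands the job in, once; it reports no verdict.
The state is a dict: "clock": time; "joint_pos": joint angles; "qvel": joint speeds; "tau": joint torques, N m; "tcp_pos": TCP position; "orientation": TCP orientation; "wrist_force": force on the tool from outside, world axes, zero at the start; "ft_torque": the same for the moment, N m; "finger_gap": finger opening in m.
Only numpy, scipy, OpenCV 4.12 (cv2) and the standard library are available. Lean on these libraries where they do the work, as an engineer would, in place of code of your own. Each camera call takes 0.05 s, during which the arm holds its last target. There are 200 camera calls.

## Task

The microscope rocks because the foot under its orange lug is too short, and it leans over onto that foot. With the fingertips, gently push the yellow levelling wedge along the bench, thin end first, under that short foot until the microscope stands level and the wedge is snug beneath it, then back away. Do not grip, squeeze or lift the wedge, do not ram it or touch the microscope with the robot, and leave everything else on the bench where it is.

Things in the scene. Friction and masses are not known exactly. Their poses are not given: they have to be found in the camera images.
- scope (a joint): Lean of the cream microscope (190 mm square base set cornerwise, 315 mm high, 4 kg), rad. It rocks on a line through its two side feet, 140 mm from the short foot; the base does not slide. 0.07 = leaning on the short foot by its weight (start); 0 = level, where the opposite foot meets the bench and stops it firmly.
- short_foot (a point): Lowest point of the short black dome foot (radius 14 mm) under the orange lug, 140 mm from the microscope's middle, on the side facing the wedge. 1 mm above the bench at the start, 10.5 mm when level. Its y axis points from the microscope's middle out past the foot, z up. The lug reaches 22 mm beyond the foot, underside 26 mm up at the start, 36 mm when level. The way from wedge to foot is free.
- wedge: Loose yellow wedge, 100 x 56 mm, 90 g, 2.5 mm thick at the toe, rising evenly to 22.5 mm at the upright flat back. Origin: centre of its underside; x axis from back to toe, z up. Starts 105 to 165 mm from the foot, toe roughly towards it. Friction 0.4; stays once snug. Level when its centre is about 10 mm short of the foot. Takes 3 to 8 N; once level the force climbs steeply: stop at 10 to 20 N.
- reagent: Bystander: amber bottle, 60 mm across, 120 mm high, origin centre of underside.
- tipbox: Bystander: blue pipette-tip box with clear lid, 85 x 110 x 65 mm, origin centre of underside.
- beaker: Bystander: glass beaker, 68 mm across, 85 mm high, origin centre of underside.
- plates: Bystander: stack of three culture plates, 85 x 125 x 52 mm, origin centre of underside.
- jar: Bystander: clear jar with white cap, 64 mm across, 75 mm high, origin centre of underside.
- timer: Bystander: white bench timer, 60 x 75 x 23 mm, origin centre of underside.
There are look-alikes about, which are no part of the job. Of the things that look like the wedge, the middle-sized one is meant.

How it is judged:
At the end, for the whole second after the job is handed in: The microscope is level (lean under 0.012 rad) and carried there by the wedge: the wedge lies flat and still on the bench, its centre within 35 mm of the short foot, pressing on the microscope with more than 1 N (value of joint scope below 0.012 rad and contact force between wedge and scope above 1 N and horizontal distance between wedge and short_foot below 0.035 m and angle between wedge's own z axis and vertical below 0.05 rad and linear speed of wedge below 0.01 m/s); the robot touches nothing.
It fails at once if the wedge was lifted or tipped off the bench (height (world z) of wedge above 0.008 m or angle between wedge's own z axis and vertical above 0.2 rad).
It fails at once if the wedge was squeezed or rammed (over 35 N from the fingers, or over 60 N against the microscope) (contact force between the fingers and wedge above 35 N or contact force between wedge and scope above 60 N).
It fails at once if the robot pushed on the microscope (over 2 N) (contact force between any of the fingers, the arm and scope above 2 N).
It fails at once if a bystander was moved more than 20 mm (distance of any of reagent, tipbox, beaker, plates, jar, timer from where it was at the start of the episode above 0.02 m).
It also fails if it takes over 38 s, if anything falls off the work surface, if the arm or the gripper's body presses on something with over 40 N, if the wrist force passes 120 N, or if a joint passes its speed limit or range.

## Working session

There is one attempt and no reset: what is moved stays moved. The work goes in short steps, Python scripts to look and compute and a tool call to move; the robot and the scene stay as the last step left them, time stands still between calls to the robot, and variables do not carry over. Pictures are saved under pics/ and viewed, about 8 in all and at most 12, crops included, and the job is handed in when it is done.

Besides the shell and the picture viewer there is one more tool, called after "Request:" as name([rows], argument=value, ...), one row to a line, values as JSON. play_rows: Moves the arm, as the interface text tells. Its arguments: {"type":"object","properties":{"steps":{"type":"array","items":{"type":"object","properties":{"claw":{"type":"number"},"dp":{"type":"array","items":{"type":"number"}},"angular":{"type":"array","items":{"type":"number"}}}}},"force":{"type":"number"}},"required":["steps"]}

```bash
mkdir -p pics
cat > h.py <<'E'
import numpy as np,cv2
from workcell import env
def world(n,d):
    c=env.calibration(n);T=np.array(c["world_from_camera"])
    v,u=np.mgrid[0:480,0:640]
    P=np.stack([(u-c["cx"])/c["fx"]*d,(v-c["cy"])/c["fy"]*d,d],-1)
    return P@T[:3,:3].T+T[:3,3]
E
python3 - <<'E'
from h import *
for n in("scene","top"):
    p,d=env.read_camera(n);np.savez(f"{n}.npz",p=p,d=d);cv2.imwrite(f"pics/{n}.png",p[...,::-1])
s=env.get_state();print(s)
for n in("top","scene","wrist"):print(env.calibration(n))
p=np.load("top.npz");W=world("top",p["d"]);h=cv2.cvtColor(p["p"],cv2.COLOR_RGB2HSV)
for nm,lo,hi in(("yel",(20,90,90),(35,255,255)),("or",(5,130,120),(19,255,255))):
    m=cv2.inRange(h,lo,hi)
    for c in cv2.findContours(m,0,2)[0]:
        if cv2.contourArea(c)>40:
            k=np.zeros_like(m);cv2.drawContours(k,[c],-1,1,-1);q=W[(k>0)&(p["d"]>0)]
            print(nm,cv2.contourArea(c),cv2.minAreaRect(c),np.median(q,0).round(3),q.max(0).round(3))
E
```

```text
{'clock': 0.1, 'joint_pos': array([ 1.08240656e+00,  3.13917822e-01,  4.51043334e-02,  1.30361094e+00,
       -5.22257822e-05,  1.43120084e+00]), 'qvel': array([ 0.00010125, -0.00168186,  0.0031377 , -0.00189072,  0.00016186,
        0.00038006]), 'tau': array([ 3.43081447e-03, -4.81724453e+01,  2.99243313e+01,  1.27666356e-02,
       -1.10922244e-04,  2.30125875e-05]), 'tcp_pos': array([0.1963259 , 0.53997368, 0.2385071 ]), 'orientation': array([-2.26590660e-04,  1.73514373e-01,  9.84831000e-01, -7.82316384e-04]), 'wrist_force': array([-0.72676582, -0.29967842,  0.71038158]), 'ft_torque': array([-0.0286893 , -0.00884176, -0.03990729]), 'finger_gap': 0.08556998719356022}
{'fx': 542.4395076212597, 'fy': 542.4395076212597, 'cx': 328.0303862367587, 'cy': 230.7514942690168, 'world_from_camera': array([[-0.02043002, -0.98642818,  0.16291733,  0.39384085],
       [-0.99975141,  0.02161147,  0.00548269,  0.1305981 ],
       [-0.00892916, -0.16276482, -0.98662449,  1.27296945],
       [ 0.        ,  0.        ,  0.        ,  1.        ]])}
{'fx': 495.2296755380766, 'fy': 495.2296755380766, '
[... 1015 characters left out ...]
8125), 81.02737426757812) [0.488 0.12  0.012] [0.521 0.173 0.026]
yel 1745.5 ((280.2524719238281, 231.92295837402344), (56.74449157714844, 33.09618377685547), 23.629377365112305) [0.6   0.248 0.017] [0.662 0.327 0.035]
or 123.5 ((383.9599304199219, 267.719970703125), (14.142135620117188, 18.384775161743164), 81.8698959350586) [0.505 0.019 0.037] [0.527 0.032 0.043]
or 45.0 ((596.5, 129.5), (7.0, 9.0), 90.0) [ 0.803 -0.47   0.107] [ 0.811 -0.46   0.116]
or 46.5 ((566.0000610351562, 118.50000762939453), (8.497057914733887, 7.155416965484619), 26.56505012512207) [ 0.83  -0.403  0.107] [ 0.84  -0.395  0.113]
or 48.0 ((610.5, 117.5), (7.0, 9.0), 90.0) [ 0.831 -0.504  0.106] [ 0.858 -0.495  0.111]
```

View pics/top.png

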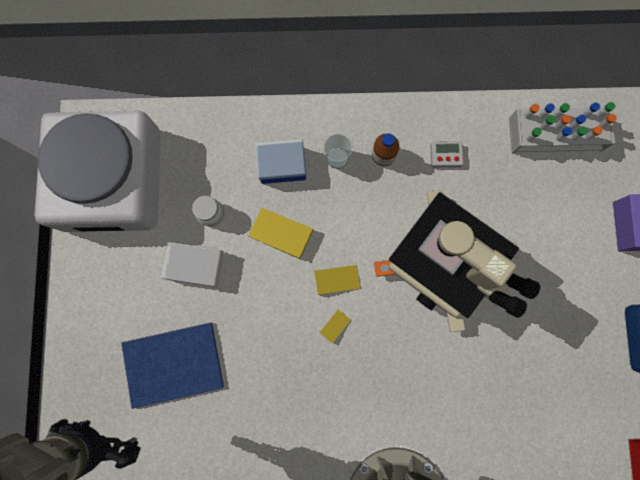

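View pics/scene.png

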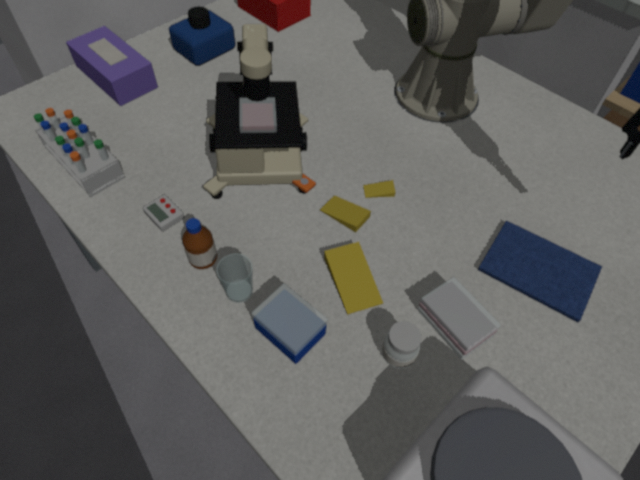

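Three yellow wedges appear in the top view: small at (335,326), middle at (337,279) and large at (280,232). The middle one, about 43x25 px or 100x56 mm, fits the description. The orange lug is at (384,268) and faces it. Next I'll measure closely and check an enlarged crop.

Run:
```python
from h import *
p=np.load("top.npz");d=p["d"];W=world("top",d);h=cv2.cvtColor(p["p"],cv2.COLOR_RGB2HSV)
c=env.calibration("top");T=np.array(c["world_from_camera"])
def ray(u,v,z):
    r=T[:3,:3]@[(u-c["cx"])/c["fx"],(v-c["cy"])/c["fy"],1];return T[:3,3]+r*(z-T[2,3])/r[2]
def blob(lo,hi,uv):
    m=cv2.inRange(h,lo,hi);n,l=cv2.connectedComponents(m);return (l==l[uv[1],uv[0]])
m=blob((20,90,60),(35,255,255),(337,279))
q=W[m&(d>0)];A=np.c_[q[:,:2],np.ones(len(q))];k=np.linalg.lstsq(A,q[:,2],rcond=None)[0];print("plane",k,"uphill deg",np.degrees(np.arctan2(k[1],k[0])),"slope",np.hypot(*k[:2]))
pts=cv2.findContours(m.astype(np.uint8),0,1)[0][0][:,0]
w=np.array([ray(u,v,0.0125)[:2] for u,v in pts]);w3=[]
for u,v in pts:   # ray on wedge top plane (slope .2)
    z=.0125
    for _ in range(5): X=ray(u,v,z);z=np.clip(X[:2]@k[:2]+k[2],0,.025)
    w3.append(X[:2])
w3=np.array(w3,np.float32);r=cv2.minAreaRect(w3);print(r);print(cv2.boxPoints(r).round(4))
for n,lo,hi,uv in(("lug",(5,130,120),(19,255,255),(380,268)),):
    m2=blob(lo,hi,uv);vv,uu=np.nonzero(m2);L=np.array([ray(u,v,.037)[:2] for u,v in zip(uu,vv)],np.float32)
    print(n,uu.min(),uu.max(),vv.min(),vv.max(),cv2.boxPoints(cv2.minAreaRect(L)).round(4),L.mean(0),np.median(W[m2],0))
cr=p["p"][180:345,240:540];cv2.imwrite("pics/c1.png",cv2.resize(cr,(800,440),interpolation=2)[...,::-1])
s=np.load("scene.npz")["p"][130:270,180:420];cv2.imwrite("pics/c2.png",cv2.resize(s,(800,467),interpolation=2)[...,::-1])
```

```text
plane [-0.01209257  0.18938845 -0.00470294] uphill deg 93.65341010810036 slope 0.18977411474854464
((0.4876455068588257, 0.11891601979732513), (0.05665241554379463, 0.0997951477766037), 8.271768569946289)
[[0.4524 0.1642]
 [0.4668 0.0655]
 [0.5229 0.0736]
 [0.5085 0.1724]]
lug 0 639 0 479 [[ 0.0322 -0.6129]
 [ 1.1586 -0.6423]
 [ 1.2001  0.9449]
 [ 0.0736  0.9743]] [0.5914204 0.159143 ] [ 0.58100769  0.15804268 -0.00070258]
```

View pics/c1.png

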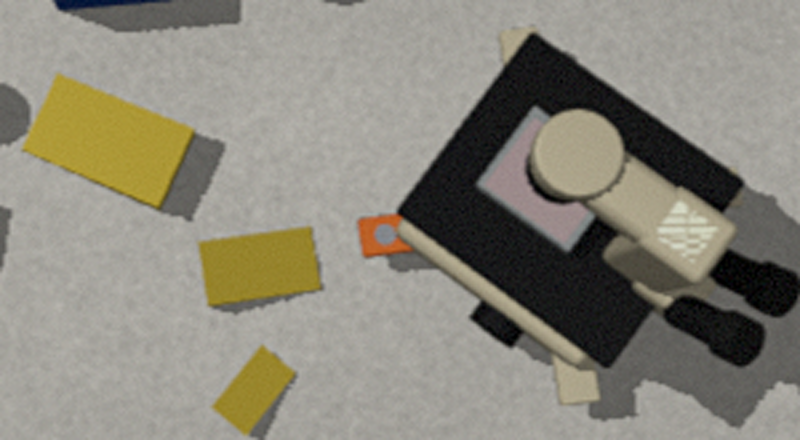

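View pics/c2.png

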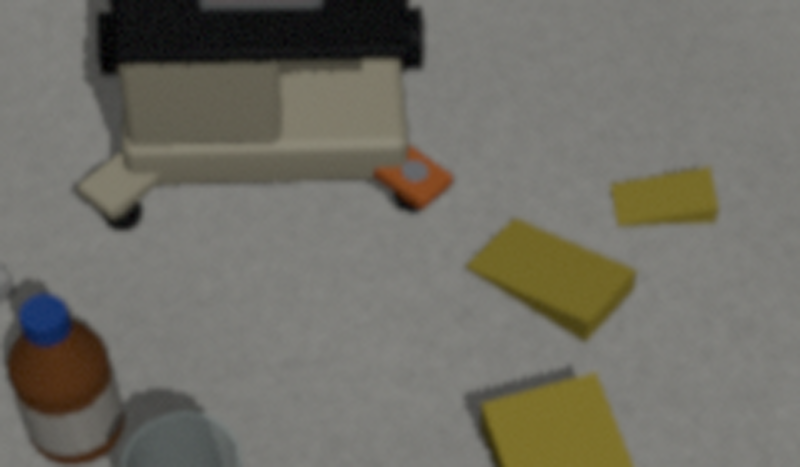

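Run:
```python
from h import *
c=env.calibration("top");T=np.array(c["world_from_camera"])
def ray(u,v,z):
    r=T[:3,:3]@[(u-c["cx"])/c["fx"],(v-c["cy"])/c["fy"],1];return T[:3,3]+r*(z-T[2,3])/r[2]
f=lambda x,y,z:ray(240+x*.375,180+y*.375,z)
dot=f(386,235,.038);print("foot",dot)
a=f(517,42,.04);b=f(577,385,.04);v=(b-a)[:2];n=np.array([v[1],-v[0]]);n/=np.linalg.norm(n);print("side",a,b,"normal",np.degrees(np.arctan2(*n[::-1])))
W=world("top",np.load("top.npz")["d"]);print(W[266:271,374:392:2,2].round(3))
w=np.array([.4876,.1189]);print("w->foot deg",np.degrees(np.arctan2(*(dot[:2]-w)[::-1])),np.linalg.norm(dot[:2]-w))
```

```text
foot [0.50860819 0.00995867 0.038     ]
side [ 0.67448907 -0.1102178   0.04      ] [ 0.3790825  -0.14505938  0.04      ] normal 96.72664530766714
[[ 0.004  0.038  0.038  0.036  0.038  0.037  0.04   0.038  0.061]
 [ 0.001  0.04   0.038  0.036  0.04   0.036  0.042  0.044  0.061]
 [-0.002  0.031  0.036  0.038  0.037  0.036  0.037  0.041  0.057]
 [ 0.002  0.035  0.032  0.038  0.04   0.037  0.037  0.037  0.041]
 [-0.002  0.036  0.035  0.042  0.035  0.039  0.043  0.037  0.039]]
w->foot deg -79.0850950757874 0.11094844119017701
```

Request:
play_rows([
  {"claw": 180, "dp": [0, 0, 0], "angular": [0, 0, 7.1]},
  {"claw": 180, "dp": [0, 0, 0], "angular": [0, 0, 7.1]},
  {"claw": 180, "dp": [0, 0, 0], "angular": [0, 0, 7.1]},
  {"claw": 180, "dp": [0, 0, 0], "angular": [0, 0, 7.1]},
  {"claw": 180, "dp": [0, 0, 0], "angular": [0, 0, 7.1]},
  {"claw": 180, "dp": [0, 0, 0], "angular": [0, 0, 7.1]},
  {"claw": 180, "dp": [0, 0, 0], "angular": [0, 0, 7.1]},
  {"claw": 180, "dp": [0, 0, 0], "angular": [0, 0, 7.1]},
])

```text
clock: 0.77
tcp_pos: [0.1964, 0.5401, 0.2388]
orientation: [0.0, 0.623, 0.782, -0.001]
wrist_force: [-0.0, 0.4, -0.2]
finger_gap: 0.0254
```

Request:
play_rows([
  {"claw": 200, "dp": [0, 0, 0.004], "angular": [0, 0, 2]},
  {"claw": 200, "dp": [-0.0278, 0.01475, 0.004], "angular": [0, 0, 0]},
  {"claw": 200, "dp": [-0.0278, 0.01475, 0.004], "angular": [0, 0, 0]},
  {"claw": 200, "dp": [-0.0278, 0.01475, 0.004], "angular": [0, 0, 0]},
  {"claw": 200, "dp": [-0.0278, 0.01475, 0.004], "angular": [0, 0, 0]},
  {"claw": 200, "dp": [-0.0278, 0.01475, 0.004], "angular": [0, 0, 0]},
  {"claw": 200, "dp": [-0.0278, 0.01475, 0.004], "angular": [0, 0, 0]},
  {"claw": 200, "dp": [-0.0278, 0.01475, 0.004], "angular": [0, 0, 0]},
])

```text
clock: 1.43
tcp_pos: [0.3361, 0.3682, 0.2068]
orientation: [-0.0, 0.635, 0.773, -0.0]
wrist_force: [-0.2, 0.0, -0.6]
finger_gap: 0.0185
```

Request:
play_rows([
  {"claw": 200, "dp": [-0.0278, 0.01475, 0.012], "angular": [0, 0, 0]},
  {"claw": 200, "dp": [-0.0278, 0.01475, 0.012], "angular": [0, 0, 0]},
  {"claw": 200, "dp": [-0.0278, 0.01475, 0.012], "angular": [0, 0, 0]},
  {"claw": 200, "dp": [-0.0278, 0.01475, 0.012], "angular": [0, 0, 0]},
  {"claw": 200, "dp": [-0.0278, 0.01475, 0.012], "angular": [0, 0, 0]},
  {"claw": 200, "dp": [-0.0278, 0.01475, 0.012], "angular": [0, 0, 0]},
  {"claw": 200, "dp": [-0.0278, 0.01475, 0.012], "angular": [0, 0, 0]},
  {"claw": 200, "dp": [0, 0, 0.012], "angular": [0, 0, 0]},
])

```text
clock: 2.1
tcp_pos: [0.4784, 0.1951, 0.1106]
orientation: [0.001, 0.637, 0.771, 0.0]
wrist_force: [0.0, 0.6, 0.1]
finger_gap: 0.0185
```

Run:
```python
from h import *
print(env.get_state())
p,d=env.read_camera("wrist");cv2.imwrite("pics/w1.png",p[...,::-1])
```

```text
{'clock': 2.1, 'joint_pos': array([ 0.23287301,  0.2771878 , -0.33172889,  0.95980963, -0.00178331,
        1.61307348]), 'qvel': array([ 0.05953521,  0.1119064 , -0.24501534, -0.32501275,  0.04173803,
        0.06807644]), 'tau': array([ -1.84985653, -43.09793472,  26.80696249,   0.8669631 ,
        -0.24826935,  -0.53152923]), 'tcp_pos': array([0.47836482, 0.19514039, 0.11059106]), 'orientation': array([1.33557978e-03, 6.36614602e-01, 7.71180901e-01, 2.87237584e-04]), 'wrist_force': array([0.02771267, 0.56037026, 0.05030225]), 'ft_torque': array([ 0.00773213, -0.045685  ,  0.02260097]), 'finger_gap': 0.018537596694168976}
```

View pics/w1.png

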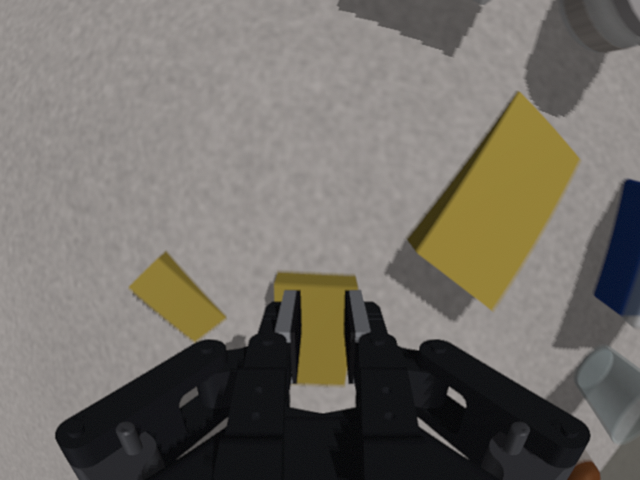

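Request:
play_rows([
  {"claw": 200, "dp": [0, 0, 0], "angular": [0, 0, 0]},
  {"claw": 200, "dp": [0, 0, 0.02], "angular": [0, 0, 0]},
  {"claw": 200, "dp": [0, 0, 0.02], "angular": [0, 0, 0]},
  {"claw": 200, "dp": [0, 0, 0.015], "angular": [0, 0, 0]},
  {"claw": 200, "dp": [0, 0, 0.01], "angular": [0, 0, 0]},
  {"claw": 200, "dp": [0, 0, 0.01], "angular": [0, 0, 0]},
  {"claw": 200, "dp": [0, 0, 0], "angular": [0, 0, 0]},
  {"claw": 200, "dp": [0, 0, 0], "angular": [0, 0, 0]},
])

```text
clock: 2.82
tcp_pos: [0.4745, 0.1992, 0.0365]
orientation: [-0.0, 0.634, 0.773, -0.0]
wrist_force: [0.3, 0.1, -0.0]
finger_gap: 0.0185
```

Request:
play_rows([
  {"claw": 200, "dp": [0, 0, 0.008], "angular": [0, 0, 0]},
  {"claw": 200, "dp": [0, 0, 0.008], "angular": [0, 0, 0]},
  {"claw": 200, "dp": [0, 0, 0.006], "angular": [0, 0, 0]},
  {"claw": 200, "dp": [-0.004, 0, 0], "angular": [0, 0, 0]},
  {"claw": 200, "dp": [-0.004, 0, 0], "angular": [0, 0, 0]},
  {"claw": 200, "dp": [-0.004, 0, 0], "angular": [0, 0, 0]},
  {"claw": 200, "dp": [-0.004, 0, 0], "angular": [0, 0, 0]},
  {"claw": 200, "dp": [-0.003, 0, 0], "angular": [0, 0, 0]},
])

```text
clock: 3.48
tcp_pos: [0.479, 0.1796, 0.0146]
orientation: [0.0, 0.635, 0.773, 0.0]
wrist_force: [-0.0, -0.6, 0.5]
finger_gap: 0.0186
```

Request:
play_rows([
  {"claw": 200, "dp": [-0.004, 0, 0], "angular": [0, 0, 0]},
  {"claw": 200, "dp": [-0.004, 0, 0], "angular": [0, 0, 0]},
  {"claw": 200, "dp": [-0.004, 0, 0], "angular": [0, 0, 0]},
  {"claw": 200, "dp": [-0.004, 0, 0], "angular": [0, 0, 0]},
  {"claw": 200, "dp": [-0.004, 0, 0], "angular": [0, 0, 0]},
  {"claw": 200, "dp": [-0.004, 0, 0], "angular": [0, 0, 0]},
  {"claw": 200, "dp": [-0.004, 0, 0], "angular": [0, 0, 0]},
  {"claw": 200, "dp": [-0.004, 0, 0], "angular": [0, 0, 0]},
])

```text
clock: 4.15
tcp_pos: [0.4848, 0.1484, 0.0143]
orientation: [-0.0, 0.635, 0.773, 0.0]
wrist_force: [0.1, 0.2, 0.2]
finger_gap: 0.0183
```

Run:
```python
from h import *
s=env.get_state();print(s["tcp_pos"],s["wrist_force"])
p,d=env.read_camera("top");cv2.imwrite("pics/t2.png",cv2.resize(p[180:345,240:540],(800,440),interpolation=2)[...,::-1])
```

```text
[0.48480737 0.14840765 0.01432246] [0.1418811  0.23222378 0.23814407]
```

View pics/t2.png

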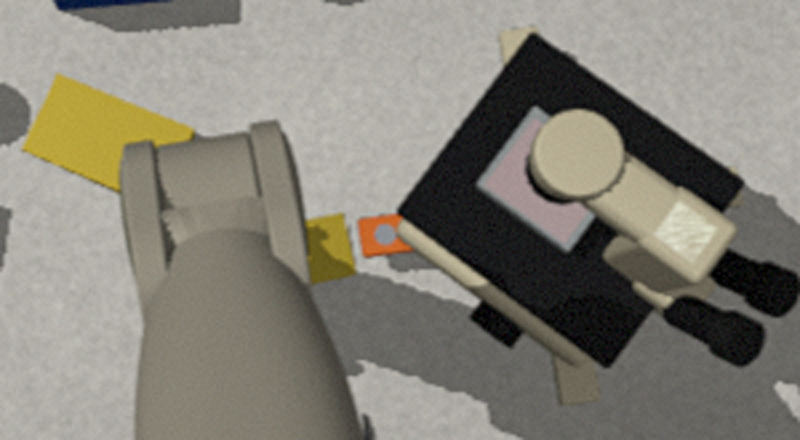

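Wedge toe at crop (350,246), with the foot just ahead at about (382,239). Its heading extends to within 2 px of the foot, so I'll keep pushing.

Request:
play_rows([
  {"claw": 200, "dp": [-0.003, 0, 0], "angular": [0, 0, 0]},
  {"claw": 200, "dp": [-0.003, 0, 0], "angular": [0, 0, 0]},
  {"claw": 200, "dp": [-0.003, 0, 0], "angular": [0, 0, 0]},
  {"claw": 200, "dp": [-0.003, 0, 0], "angular": [0, 0, 0]},
  {"claw": 200, "dp": [-0.002, 0, 0], "angular": [0, 0, 0]},
  {"claw": 200, "dp": [-0.002, 0, 0], "angular": [0, 0, 0]},
  {"claw": 200, "dp": [-0.002, 0, 0], "angular": [0, 0, 0]},
  {"claw": 200, "dp": [-0.002, 0, 0], "angular": [0, 0, 0]},
])

```text
clock: 4.87
tcp_pos: [0.4886, 0.129, 0.0143]
orientation: [-0.0, 0.635, 0.773, 0.0]
wrist_force: [-1.1, 0.1, -0.2]
finger_gap: 0.0183
```

Request:
play_rows([
  {"claw": 200, "dp": [-0.0015, 0, 0], "angular": [0, 0, 0]},
  {"claw": 200, "dp": [-0.0015, 0, 0], "angular": [0, 0, 0]},
  {"claw": 200, "dp": [-0.0015, 0, 0], "angular": [0, 0, 0]},
  {"claw": 200, "dp": [-0.0015, 0, 0], "angular": [0, 0, 0]},
  {"claw": 200, "dp": [-0.0015, 0, 0], "angular": [0, 0, 0]},
  {"claw": 200, "dp": [-0.0015, 0, 0], "angular": [0, 0, 0]},
  {"claw": 200, "dp": [-0.0015, 0, 0], "angular": [0, 0, 0]},
  {"claw": 200, "dp": [-0.0015, 0, 0], "angular": [0, 0, 0]},
])

```text
clock: 5.53
tcp_pos: [0.4905, 0.1189, 0.0143]
orientation: [-0.001, 0.634, 0.773, 0.001]
wrist_force: [-1.7, 5.8, 0.2]
finger_gap: 0.0186
```

Request:
play_rows([
  {"claw": 200, "dp": [-0.0015, 0, 0], "angular": [0, 0, 0]},
  {"claw": 200, "dp": [-0.0015, 0, 0], "angular": [0, 0, 0]},
  {"claw": 200, "dp": [-0.0015, 0, 0], "angular": [0, 0, 0]},
  {"claw": 200, "dp": [-0.0015, 0, 0], "angular": [0, 0, 0]},
  {"claw": 200, "dp": [-0.0015, 0, 0], "angular": [0, 0, 0]},
  {"claw": 200, "dp": [-0.0015, 0, 0], "angular": [0, 0, 0]},
  {"claw": 200, "dp": [-0.0015, 0, 0], "angular": [0, 0, 0]},
  {"claw": 200, "dp": [-0.0015, 0, 0], "angular": [0, 0, 0]},
])

```text
clock: 6.2
tcp_pos: [0.4928, 0.107, 0.0143]
orientation: [-0.001, 0.634, 0.773, 0.001]
wrist_force: [-0.6, 5.9, 0.4]
finger_gap: 0.0184
```

Request:
play_rows([
  {"claw": 200, "dp": [-0.001, 0, 0], "angular": [0, 0, 0]},
  {"claw": 200, "dp": [-0.001, 0, 0], "angular": [0, 0, 0]},
  {"claw": 200, "dp": [-0.001, 0, 0], "angular": [0, 0, 0]},
  {"claw": 200, "dp": [-0.001, 0, 0], "angular": [0, 0, 0]},
  {"claw": 200, "dp": [-0.001, 0, 0], "angular": [0, 0, 0]},
  {"claw": 200, "dp": [-0.001, 0, 0], "angular": [0, 0, 0]},
  {"claw": 200, "dp": [-0.001, 0, 0], "angular": [0, 0, 0]},
  {"claw": 200, "dp": [-0.001, 0, 0], "angular": [0, 0, 0]},
])

```text
clock: 6.87
tcp_pos: [0.4944, 0.0991, 0.0143]
orientation: [-0.001, 0.634, 0.773, 0.001]
wrist_force: [-0.8, 5.7, 1.3]
finger_gap: 0.018
```

Run:
```python
from h import *
s=env.get_state();print(s["tcp_pos"],s["wrist_force"])
p,d=env.read_camera("scene");cv2.imwrite("pics/s2.png",cv2.resize(p[40:270,150:450],(780,598),interpolation=2)[...,::-1])
```

```text
[0.49442812 0.09908552 0.01431086] [-0.78098903  5.74335715  1.27736297]
```

View pics/s2.png

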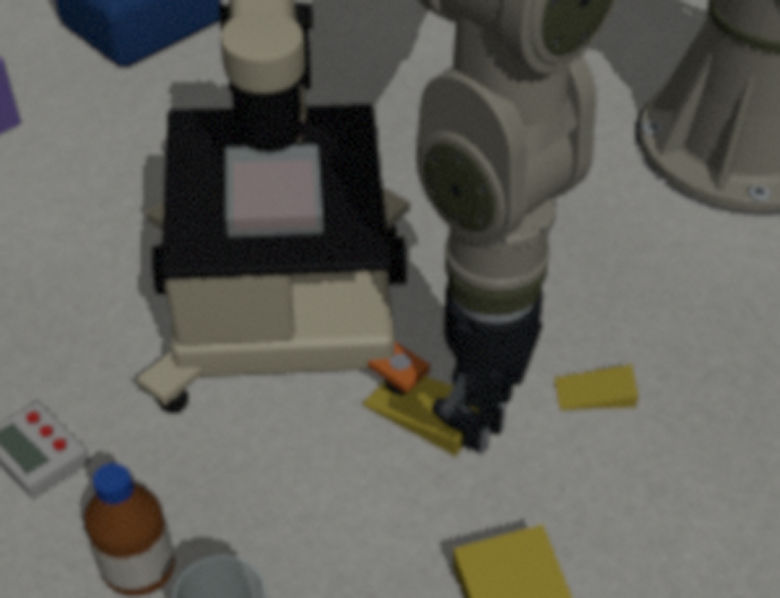

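The wedge is under the foot at crop (397,385), and the gripper is clear of the scope. I'll continue in small steps and watch the force.

Request:
play_rows([
  {"claw": 200, "dp": [-0.001, 0, 0], "angular": [0, 0, 0]},
  {"claw": 200, "dp": [-0.001, 0, 0], "angular": [0, 0, 0]},
  {"claw": 200, "dp": [-0.001, 0, 0], "angular": [0, 0, 0]},
  {"claw": 200, "dp": [-0.001, 0, 0], "angular": [0, 0, 0]},
  {"claw": 200, "dp": [-0.001, 0, 0], "angular": [0, 0, 0]},
  {"claw": 200, "dp": [-0.001, 0, 0], "angular": [0, 0, 0]},
  {"claw": 200, "dp": [-0.001, 0, 0], "angular": [0, 0, 0]},
  {"claw": 200, "dp": [-0.001, 0, 0], "angular": [0, 0, 0]},
])

```text
clock: 7.58
tcp_pos: [0.496, 0.0911, 0.0143]
orientation: [-0.001, 0.634, 0.773, 0.001]
wrist_force: [-1.0, 6.1, 1.2]
finger_gap: 0.0185
```

Request:
play_rows([
  {"claw": 200, "dp": [-0.0005, 0, 0], "angular": [0, 0, 0]},
  {"claw": 200, "dp": [-0.0005, 0, 0], "angular": [0, 0, 0]},
  {"claw": 200, "dp": [-0.0005, 0, 0], "angular": [0, 0, 0]},
  {"claw": 200, "dp": [-0.0005, 0, 0], "angular": [0, 0, 0]},
  {"claw": 200, "dp": [-0.0005, 0, 0], "angular": [0, 0, 0]},
  {"claw": 200, "dp": [-0.0005, 0, 0], "angular": [0, 0, 0]},
  {"claw": 200, "dp": [-0.0005, 0, 0], "angular": [0, 0, 0]},
  {"claw": 200, "dp": [-0.0005, 0, 0], "angular": [0, 0, 0]},
])

```text
clock: 8.25
tcp_pos: [0.4968, 0.0871, 0.0143]
orientation: [-0.001, 0.634, 0.773, 0.001]
wrist_force: [-0.5, 6.5, 1.0]
finger_gap: 0.0181
```

Request:
play_rows([
  {"claw": 200, "dp": [-0.0004, 0, 0], "angular": [0, 0, 0]},
  {"claw": 200, "dp": [-0.0004, 0, 0], "angular": [0, 0, 0]},
  {"claw": 200, "dp": [-0.0004, 0, 0], "angular": [0, 0, 0]},
  {"claw": 200, "dp": [-0.0004, 0, 0], "angular": [0, 0, 0]},
  {"claw": 200, "dp": [-0.0004, 0, 0], "angular": [0, 0, 0]},
  {"claw": 200, "dp": [-0.0004, 0, 0], "angular": [0, 0, 0]},
  {"claw": 200, "dp": [-0.0004, 0, 0], "angular": [0, 0, 0]},
  {"claw": 200, "dp": [-0.0004, 0, 0], "angular": [0, 0, 0]},
])

```text
clock: 8.92
tcp_pos: [0.4974, 0.084, 0.0143]
orientation: [-0.001, 0.634, 0.773, 0.001]
wrist_force: [-1.8, 6.0, 1.3]
finger_gap: 0.0186
```

Request:
play_rows([
  {"claw": 200, "dp": [-0.0003, 0, 0], "angular": [0, 0, 0]},
  {"claw": 200, "dp": [-0.0003, 0, 0], "angular": [0, 0, 0]},
  {"claw": 200, "dp": [-0.0003, 0, 0], "angular": [0, 0, 0]},
  {"claw": 200, "dp": [-0.0003, 0, 0], "angular": [0, 0, 0]},
  {"claw": 200, "dp": [-0.0003, 0, 0], "angular": [0, 0, 0]},
  {"claw": 200, "dp": [-0.0003, 0, 0], "angular": [0, 0, 0]},
  {"claw": 200, "dp": [-0.0003, 0, 0], "angular": [0, 0, 0]},
  {"claw": 200, "dp": [-0.0003, 0, 0], "angular": [0, 0, 0]},
])

```text
clock: 9.58
tcp_pos: [0.4979, 0.0816, 0.0143]
orientation: [-0.001, 0.634, 0.773, 0.001]
wrist_force: [-1.1, 5.5, 0.9]
finger_gap: 0.0186
```

Request:
play_rows([
  {"claw": 200, "dp": [-0.0002, 0, 0], "angular": [0, 0, 0]},
  {"claw": 200, "dp": [-0.0002, 0, 0], "angular": [0, 0, 0]},
  {"claw": 200, "dp": [-0.0002, 0, 0], "angular": [0, 0, 0]},
  {"claw": 200, "dp": [-0.0002, 0, 0], "angular": [0, 0, 0]},
  {"claw": 200, "dp": [-0.0002, 0, 0], "angular": [0, 0, 0]},
  {"claw": 200, "dp": [-0.0002, 0, 0], "angular": [0, 0, 0]},
  {"claw": 200, "dp": [-0.0002, 0, 0], "angular": [0, 0, 0]},
  {"claw": 200, "dp": [-0.0002, 0, 0], "angular": [0, 0, 0]},
])

```text
clock: 10.25
tcp_pos: [0.4982, 0.08, 0.0143]
orientation: [-0.001, 0.634, 0.773, 0.001]
wrist_force: [-0.5, 4.8, 1.8]
finger_gap: 0.0185
```

Request:
play_rows([
  {"claw": 200, "dp": [-0.0002, 0, 0], "angular": [0, 0, 0]},
  {"claw": 200, "dp": [-0.0002, 0, 0], "angular": [0, 0, 0]},
  {"claw": 200, "dp": [-0.0002, 0, 0], "angular": [0, 0, 0]},
  {"claw": 200, "dp": [-0.0002, 0, 0], "angular": [0, 0, 0]},
  {"claw": 200, "dp": [-0.0002, 0, 0], "angular": [0, 0, 0]},
  {"claw": 200, "dp": [-0.0002, 0, 0], "angular": [0, 0, 0]},
  {"claw": 200, "dp": [-0.0002, 0, 0], "angular": [0, 0, 0]},
  {"claw": 200, "dp": [-0.0002, 0, 0], "angular": [0, 0, 0]},
])

```text
clock: 10.92
tcp_pos: [0.4984, 0.0789, 0.0143]
orientation: [-0.001, 0.634, 0.773, 0.001]
wrist_force: [-0.9, 7.0, 0.7]
finger_gap: 0.0187
```

Request:
play_rows([
  {"claw": 200, "dp": [-0.0002, 0, 0], "angular": [0, 0, 0]},
  {"claw": 200, "dp": [-0.0002, 0, 0], "angular": [0, 0, 0]},
  {"claw": 200, "dp": [-0.0002, 0, 0], "angular": [0, 0, 0]},
  {"claw": 200, "dp": [-0.0002, 0, 0], "angular": [0, 0, 0]},
  {"claw": 200, "dp": [-0.0002, 0, 0], "angular": [0, 0, 0]},
  {"claw": 200, "dp": [-0.0002, 0, 0], "angular": [0, 0, 0]},
  {"claw": 200, "dp": [-0.0002, 0, 0], "angular": [0, 0, 0]},
  {"claw": 200, "dp": [-0.0002, 0, 0], "angular": [0, 0, 0]},
])

```text
clock: 11.58
tcp_pos: [0.4984, 0.0784, 0.0143]
orientation: [-0.002, 0.634, 0.773, 0.002]
wrist_force: [-3.0, 11.6, 3.2]
finger_gap: 0.0185
```

Request:
play_rows([
  {"claw": 200, "dp": [-0.0002, 0, 0], "angular": [0, 0, 0]},
  {"claw": 200, "dp": [-0.0002, 0, 0], "angular": [0, 0, 0]},
  {"claw": 200, "dp": [-0.0002, 0, 0], "angular": [0, 0, 0]},
  {"claw": 200, "dp": [-0.0002, 0, 0], "angular": [0, 0, 0]},
  {"claw": 200, "dp": [-0.0002, 0, 0], "angular": [0, 0, 0]},
  {"claw": 200, "dp": [0, 0, 0], "angular": [0, 0, 0]},
  {"claw": 200, "dp": [0, 0, 0], "angular": [0, 0, 0]},
  {"claw": 200, "dp": [0, 0, 0], "angular": [0, 0, 0]},
])

```text
clock: 12.25
tcp_pos: [0.4984, 0.0781, 0.0143]
orientation: [-0.003, 0.634, 0.774, 0.002]
wrist_force: [-2.9, 12.3, 2.7]
finger_gap: 0.0183
```

The force is 12.6 N and the wedge has stopped advancing, so it is snug. Backing away.

Request:
play_rows([
  {"claw": 200, "dp": [0.001, 0, 0], "angular": [0, 0, 0]},
  {"claw": 200, "dp": [0.002, 0, 0], "angular": [0, 0, 0]},
  {"claw": 200, "dp": [0.005, 0, 0], "angular": [0, 0, 0]},
  {"claw": 200, "dp": [0.01, 0, 0], "angular": [0, 0, 0]},
  {"claw": 200, "dp": [0.015, 0, 0], "angular": [0, 0, 0]},
  {"claw": 200, "dp": [0.015, 0, 0], "angular": [0, 0, 0]},
  {"claw": 200, "dp": [0.005, 0, -0.015], "angular": [0, 0, 0]},
  {"claw": 200, "dp": [0, 0, -0.025], "angular": [0, 0, 0]},
])

```text
clock: 12.92
tcp_pos: [0.4861, 0.1279, 0.0523]
orientation: [-0.002, 0.634, 0.773, -0.002]
wrist_force: [0.7, -0.5, 0.2]
finger_gap: 0.0185
```

Request:
play_rows([
  {"claw": 200, "dp": [0, 0, -0.03], "angular": [0, 0, 0]},
  {"claw": 200, "dp": [0, 0, -0.03], "angular": [0, 0, 0]},
  {"claw": 200, "dp": [0.02, -0.02, -0.02], "angular": [0, 0, 0]},
  {"claw": 200, "dp": [0.02, -0.02, -0.02], "angular": [0, 0, 0]},
  {"claw": 200, "dp": [0.02, -0.02, -0.02], "angular": [0, 0, 0]},
  {"claw": 200, "dp": [0.02, -0.02, 0], "angular": [0, 0, 0]},
  {"claw": 200, "dp": [0.02, -0.02, 0], "angular": [0, 0, 0]},
  {"claw": 200, "dp": [0, 0, 0], "angular": [0, 0, 0]},
])

```text
clock: 13.58
tcp_pos: [0.3673, 0.2071, 0.1746]
orientation: [-0.001, 0.633, 0.774, -0.0]
wrist_force: [-0.4, -0.0, -0.3]
finger_gap: 0.0186
```

Request:
play_rows([
  {"claw": 200, "dp": [0.02, -0.02, 0], "angular": [0, 0, 0]},
  {"claw": 200, "dp": [0.02, -0.02, 0], "angular": [0, 0, 0]},
  {"claw": 200, "dp": [0.02, -0.02, 0], "angular": [0, 0, 0]},
  {"claw": 200, "dp": [0, 0, 0], "angular": [0, 0, 0]},
  {"claw": 200, "dp": [0, 0, 0], "angular": [0, 0, 0]},
  {"claw": 200, "dp": [0, 0, 0], "angular": [0, 0, 0]},
  {"claw": 200, "dp": [0, 0, 0], "angular": [0, 0, 0]},
  {"claw": 200, "dp": [0, 0, 0], "angular": [0, 0, 0]},
])

```text
clock: 14.25
tcp_pos: [0.3019, 0.2523, 0.1743]
orientation: [0.0, 0.635, 0.772, 0.0]
wrist_force: [-0.9, -0.4, -0.8]
finger_gap: 0.0186
```

Run:
```python
from h import *
s=env.get_state();print(s["clock"],s["tcp_pos"],s["wrist_force"])
p,d=env.read_camera("top");o=np.load("top.npz")
# tilt of stage plate (dark pixels) before/after along foot direction
for P,D in((o["p"],o["d"]),(p,d)):
    W=world("top",D);h=cv2.cvtColor(P,cv2.COLOR_RGB2HSV)
    m=(h[...,2]<45)&(D>0)&(abs(W[...,0]-.53)<.12)&(abs(W[...,1]+.12)<.13)&(W[...,2]>.06)&(W[...,2]<.16)
    q=W[m];
    for _ in range(3):
        k=np.linalg.lstsq(np.c_[q[:,:2],np.ones(len(q))],q[:,2],rcond=None)[0];r=q[:,2]-q[:,:2]@k[:2]-k[2];q=q[abs(r)<max(2*np.median(abs(r)),.003)]
    print("stage slope toward foot",k[:2]@[-.117,.993],len(q))
h=cv2.cvtColor(p,cv2.COLOR_RGB2HSV);n,l,st,ce=cv2.connectedComponentsWithStats(cv2.inRange(h,(20,90,60),(35,255,255)))
print(st[1:][st[1:,4]>40],ce[1:][st[1:,4]>40])
a=cv2.resize(p[180:345,240:540],(780,429),interpolation=2);cv2.imwrite("pics/t3.png",a[...,::-1])
```

```text
14.25 [0.30189753 0.25232073 0.17427632] [-0.92173718 -0.44949268 -0.81635792]
stage slope toward foot -0.028547153113829403 702
stage slope toward foot -0.5991975004951883 92
[[ 249  208   64   51 1838]
 [ 357  254   44   31  607]
 [ 320  310   31   33  516]] [[280.65342764 232.44668118]
 [373.57166392 270.28830313]
 [334.75968992 325.94573643]]
```

View pics/t3.png

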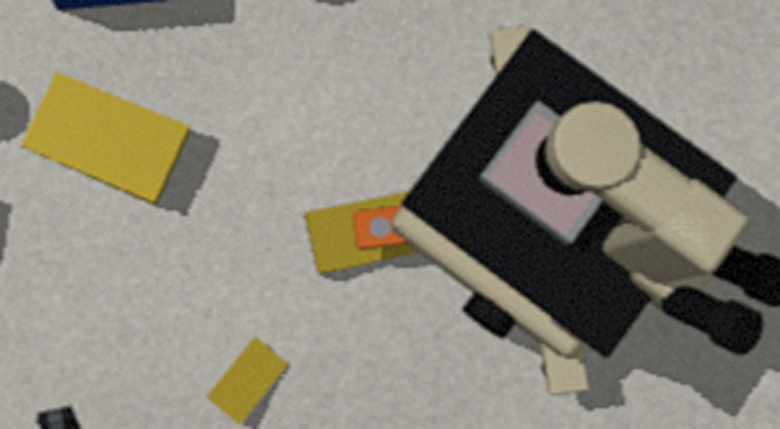

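Run:
```python
from h import *
p,d=env.read_camera("top");o=np.load("top.npz")
poly=np.array([[435,205],[515,78],[475,175],[570,250],[605,335]])
m=np.zeros((480,640),np.uint8);cv2.fillPoly(m,[(poly*.375+[240,180]).astype(int)],1)
e=np.array([-.117,.993])
for n,D in(("before",o["d"]),("after",d)):
    W=world("top",D);q=W[(m>0)&(D>0)];q=q[abs(q[:,2]-np.median(q[:,2]))<.02]
    for _ in range(3):
        k=np.linalg.lstsq(np.c_[q[:,:2],np.ones(len(q))],q[:,2],rcond=None)[0];r=q[:,2]-q[:,:2]@k[:2]-k[2];q=q[abs(r)<.006]
    print(n,"slope to foot",k[:2]@e,"side",k[:2]@[.993,.117],len(q),np.median(q[:,2]))
s,_=env.read_camera("scene");cv2.imwrite("pics/s3.png",cv2.resize(s[100:250,200:400],(800,600),interpolation=2)[...,::-1])
```

```text
before slope to foot -0.06827616787322233 side -7.161916101640109e-05 1258 0.162135984623748
after slope to foot 0.00306476310839367 side -0.0011452730720269441 1375 0.1656985890087932
```

View pics/s3.png

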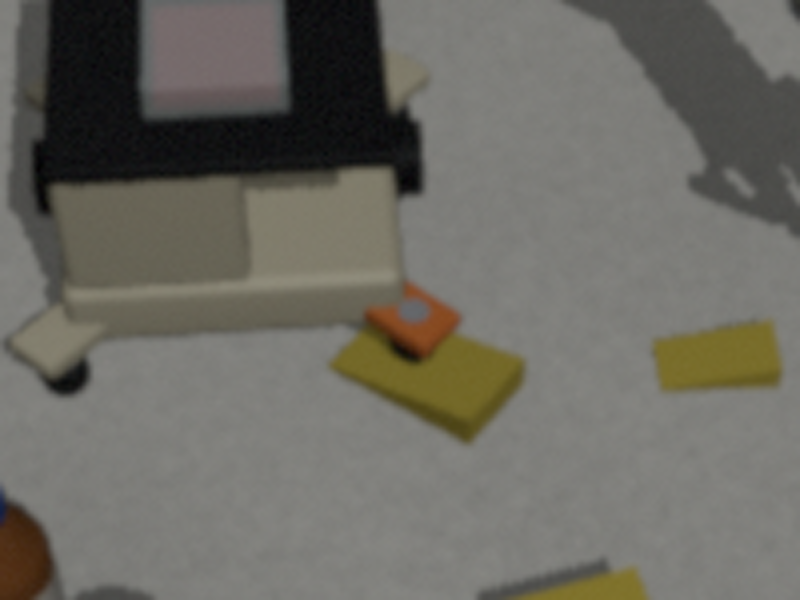

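The stage slope went from -0.068 to about 0.003 rad, so the microscope is level. The picture shows the wedge flat under the foot at crop (410,350). Handing in.

```bash
python3 -c "
from workcell import env
print(env.hand_in(), env.get_state()['clock'])"
```

```text
the job is handed in; nothing more can be done
the job is handed in; nothing more can be done
```

I pushed the middle-sized yellow wedge, thin end first, under the short foot with the nearly closed fingertips. The wedge met the foot at about 6 N. I stopped when the force had climbed to about 12.6 N and the wedge no longer advanced, then backed away. The last clock reading before hand-in was 14.25 s of the 38 s allowed.

- **Level:** the stage's slope towards the foot went from -0.068 to +0.003 rad, measured from the top camera's depth image.
- **Wedge:** the last picture shows it lying flat under the foot. From the final fingertip position, its centre is about 8 mm short of the foot.
- **Robot:** the gripper was clear of everything, and the wrist force was within about 1.3 N of zero, which is the noise I had seen in free air.
- **Not checked:** I did not measure the bystanders again, but the gripper's path kept clear of them. The force of the wedge on the microscope cannot be read directly; I infer it from the force climb and from the microscope staying level after I backed away.
- **Failed check:** my first slope measurement after backing away gave nonsense (-0.6) because its colour mask was poor. I repeated it with a fixed area of the stage, and that gave the values above.

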